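# Draw the thick bench pull gauge to its index

### The job

Check the bench pull gauge with the thicker barrel: take its upright knob, pull the sprung slide out until the knob stands level with the little index clamped on that gauge's scale, without overshooting, and keep it there for a second. Then ease the slide back under control all the way home and let go. Leave the thinner gauge and the index alone.

Things in the scene. Friction and masses are not known exactly. Their poses are not given: they have to be found in the camera images.
- thick_gauge_knob (a point): Grip point, 60 mm above the bench, on the axis of the thick-barrelled gauge's knob: upright, round, black, 22 mm diameter, from 42 to 78 mm above the bench, on a 16 mm stem. Fingertips at 40 mm or higher meet only the knob, and the barrel's cap, whose face is 50 mm from the knob's axis when home (top 53 mm). Site's -y axis: pulling direction, level, away from the barrel.
- thick_gauge_mark (a point): Where the grip point must be brought: on the slide's line, 60 mm above the bench, level with the thick gauge's index, 50 to 90 mm from the knob's home. The index is a dark steel clamp block 20x16x12 mm with a 10 mm wide, 4 mm thick upright fin (top 38 mm up, 30 mm from the rod's axis), on the aluminium scale at the robot's side of the rod (a line every 10 mm). -y axis: pulling direction.
- thick_gauge_slide (a joint): Thick gauge: grey base 70x330x8 mm, fixed, roughly along y (turned up to 0.15 rad); spring barrel 42 mm thick lying on its left (+y) half; a 10 mm rod, axis 30 mm up, comes out to the right and carries the knob. Value: metres pulled out, 0 home, 0.12 stop. The spring pulls home with 2 N plus 50 N per metre (6.5 N at 90 mm); let go, it snaps back.
- thin_gauge_slide (a joint): Slide of the other gauge, metres pulled out; must stay home at 0. It lies beside the first, same base, knob and index, but its barrel is only 24 mm thick (28 mm over the caps, against 46 mm). Which of the two is nearer the robot varies.

How it is judged (in metres and radians):
On the way:
1. the thick gauge's knob is held level with its index, within 10 mm, for 0.7 s (horizontal distance between thick_gauge_knob and thick_gauge_mark below 0.01 m), for 0.7 s.
At the end, for the whole second after the job is handed in: After the hold at the index, the thick gauge's slide is home again (within 6 mm), the thin gauge's slide is home (within 6 mm) and the thick gauge's index stands where it was (within 8 mm) (value of joint each of thick_gauge_slide, thin_gauge_slide below 0.006 m and distance of thick_gauge_mark from where it was at the start of the episode below 0.008 m); the robot touches nothing.
It fails at once if the knob is pulled more than 25 mm past the index (y of thick_gauge_knob in the frame of thick_gauge_mark below -0.025 m).
It fails at once if the thick gauge's slide snaps back (faster than 0.6 m/s) (velocity of joint thick_gauge_slide below -0.6 m/s).
It fails at once if the thin gauge is pulled more than 10 mm (value of joint thin_gauge_slide above 0.01 m).
It fails at once if the thick gauge's index is shifted more than 8 mm (distance of thick_gauge_mark from where it was at the start of the episode above 0.008 m).
It also fails if it takes over 34 s, if anything falls off the work surface, if the arm or the gripper's body presses on something with over 40 N, if the wrist force passes 120 N, or if a joint passes its speed limit or range.

### The arm

A 6-joint arm with a two-finger parallel gripper is mounted at the origin on a cart in front of the work surface, level with it; the furniture and walls round the work are solid. World frame = base frame: x ahead of the robot, y to its left, z up, the work surface at z = 0. Lengths are in m, angles in degrees, forces in N, time in s.
With the tool pointing down it reaches from about 0.3 to 0.775 m from the base axis. Payload 14.6 kg.
Tool frame: the origin (TCP) lies midway between the tips of the shut fingers; the grasp point (between the pads) lies 19 mm behind it (arm.pinch_z is the z of the grasp point in the tool frame, in m); z points along the fingers, y is the line along which they close (so a half turn about z gives the same grasp; the last joint's range is limited). The gripper opens to 94 mm and grips with 3 to 60 N. Pads are 16 mm wide; open, the fingers measure 119 mm over their backs; the gripper's body (75 mm by 177 mm) begins 78 mm behind the grasp point.
Start: joints at [-78.014, 17.183, 87.147, -0, 75.671, -3.816], TCP at [0.15, -0.529, 0.205] pointing down, gripper open.
Joint ranges: [-173.82, 173.82], [-45.26, 126.66], [13.44, 144.39], [-59.66, 239.66], [0, 175.72], [-146.38, 146.38]. Speed limits (degrees/s): [127.2, 127.2, 147.25, 180, 180, 180].

### API

Orientations are given as [roll, pitch, yaw] about the fixed x, y, z axes, in that order (R = Rz(yaw) Ry(pitch) Rx(roll)).
In Python, from cell import arm, snapshot, camera_info gives the robot as it stands.
- The arm moves only by the shell command python3 -m jog 'ROWS' [FORCE]. ROWS is JSON, a list of rows, each a list of 3 entries, a list of its own where there are three numbers: the shift along the tool's x, y, z in cm, then the turn about the tool's z in degrees, then the finger opening in cm, from 0 to 9.4. In form: [[[dx, dy, dz], roll, grip], ...]. A call has 1 to 20 rows; each row shifts and turns the commanded pose from where the row before left it, along the tool's axes as they then stand; what a row does not reach is not made up. A row lasts 1/10 s, in which the tool goes at most 50 mm and 8.59 degrees, less where a joint would pass 70% of its speed; a pose out of reach is approached as far as the arm can. A call is refused whole if a number of a shift passes 5 or a number of a turn 8.59, either way. A call with a gripper value outside its range is refused whole. The fingers move at their own pace and stop on an object; FORCE is the grip in N (left out, the last holds). Time passes only in rows, so rows that do not move let the fingers close. It gives the time, the measured TCP pose, the force, the opening and the grip force at its end, in the units of the state.
- arm.observe(): the state, without advancing time (a new reading comes with each control period).
- snapshot(name): name is "side" or "top" or "wrist"; returns the picture (400x640x3 uint8, red, green, blue); there is no depth.
- camera_info(name): a dict with "fx", "fy", "cx", "cy" (pixels), "rvec" (rotation vector, rad) and "tvec" (3), from world to camera coordinates, as OpenCV has them. Camera axes: x right, y down, z forward; pixel columns grow to the right and rows downward; lengths in m; the calibration is good to about 2 mm. A picture is of the moment at which its call begins: read the wrist's pose just before it. camera_info takes no time and is no camera call; for the wrist camera it gives the pose at the moment of the call.
- arm.close_job(): hands the job in; it is judged then, once.
The state is a dict: "clock": time; "joints": joint angles; "qvel": joint speeds; "joint_torque": joint torques, N m; "position": TCP position; "eef_rot": TCP orientation; "contact_force": force on the tool from outside, world axes, zero at the start; "wrist_torque": the same for the moment, N m; "grip_width": finger opening in m; "finger_force": force on a finger pad.
Only numpy, scipy, OpenCV 4.12 (cv2) and the standard library are available. Lean on these libraries where they do the work, as an engineer would, in place of code of your own. Each camera call takes 0.05 s, during which the arm holds its last target. There are 200 camera calls.

## Working session

There is one attempt and no reset: what is moved stays moved. The work goes in short steps, Python scripts to look and compute and a shell command to move; the robot and the scene stay as the last step left them, time stands still between calls to the robot, and variables do not carry over. Pictures are saved under pics/ and viewed, at most 10 in all, crops included, and the job is handed in when it is done.

```bash
mkdir -p pics; python3 - <<'E'
from cell import arm,snapshot,camera_info
import cv2,numpy as np
for n in("top","side"):
    im=snapshot(n); cv2.imwrite(f"pics/{n}0.png",im[:,:,::-1]); c=camera_info(n); print(n,c)
s=arm.observe();print(s["clock"],s["position"],s["eef_rot"],arm.pinch_z)
E
```

```text
top {'fx': 517.5719494967718, 'fy': 517.5719494967718, 'cx': 312.74492263906853, 'cy': 201.00629158433048, 'rvec': array([ 2.14803056, -2.13968828,  0.17296919]), 'tvec': array([-6.41830903e-04,  5.46465451e-01,  8.22877289e-01])}
side {'fx': 477.01236344557344, 'fy': 477.01236344557344, 'cx': 321.40036174955384, 'cy': 204.06304616685338, 'rvec': array([ 1.97902705, -0.13594072,  0.12496594]), 'tvec': array([-0.5200324 ,  0.06970586,  0.78725685])}
0.1 [ 0.14971353 -0.5289911   0.20494887] [-1.79941295e+02 -4.61844447e-03  1.57993184e+01] -0.0188
```

View pics/top0.png

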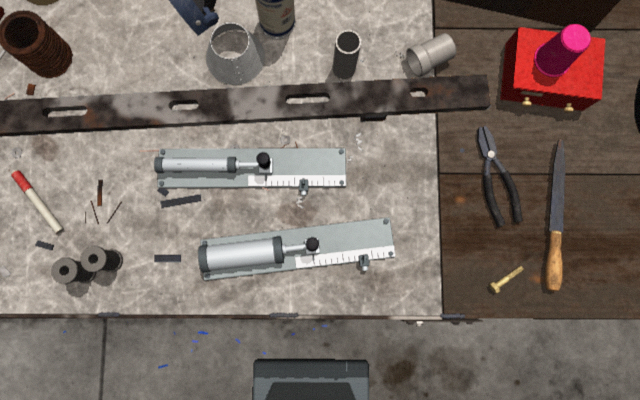

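View pics/side0.png

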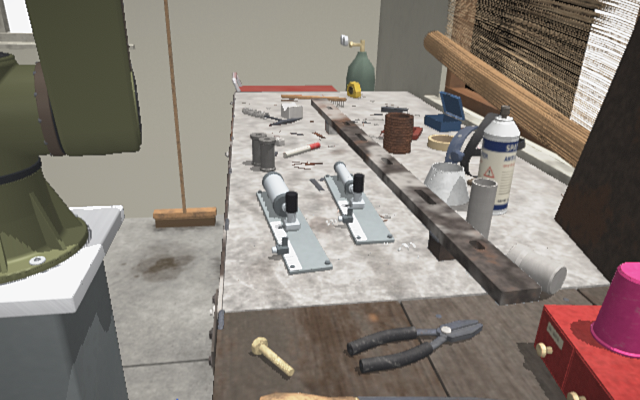

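The thick gauge is the nearer one. In the top picture its knob is at about (312,243) and its index at about (363,264). In the side picture the knob is at about (291,203) and the index at about (281,247). I'll enlarge the crop.

```bash
cat > h.py <<'E'
import cv2,numpy as np
from cell import arm,snapshot,camera_info
def ray(c,uv):
    R=cv2.Rodrigues(np.array(c["rvec"]))[0];t=np.array(c["tvec"])
    d=R.T@np.array([(uv[0]-c["cx"])/c["fx"],(uv[1]-c["cy"])/c["fy"],1]);return -R.T@t,d
def onz(c,uv,z):
    o,d=ray(c,uv);return o+d*(z-o[2])/d[2]
E
python3 - <<'E'
from h import *
im=cv2.imread("pics/top0.png");cv2.imwrite("pics/c.png",cv2.resize(im[210:290,270:400],None,fx=6,fy=6,interpolation=cv2.INTER_CUBIC))
E
```

```text
(no output)
```

View pics/c.png

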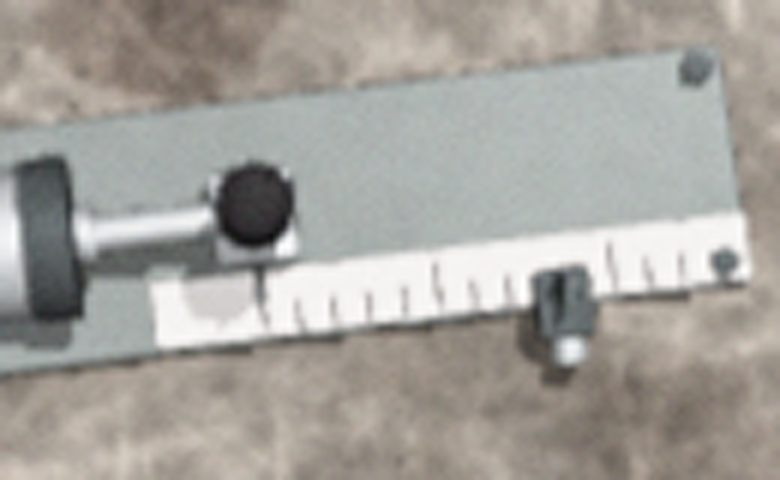

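In the crop, the knob top is centred at (256,205), which is full-frame (312.7,244.2). The index block spans x 535–595 with the fin near (560,287), and the base's upper edge runs from (0,128) to (712,45).

```bash
python3 - <<'E'
from h import *
c=camera_info("top");s=camera_info("side")
P=lambda x,y,z:onz(c,(270+(x-2.5)/6,210+(y-2.5)/6),z)
k=P(256,205,.078);a=P(0,128,.008);b=P(712,45,.008);e=P(748,280,.008);l0=P(155,348,.008)
print("knob",k,"base end width",np.linalg.norm(e-b))
for u in(b-a,e-l0):
    u=u/np.linalg.norm(u);print("dir",u,"yaw",np.degrees(np.arctan2(u[0],-u[1])))
u=(b-a)/np.linalg.norm(b-a);n=np.array([-u[1],u[0],0])
for nm,p in dict(fin=P(560,287,.038),fin2=P(557,283,.038),blockc=P(566,305,.02),line0=P(262,305,.0085),line5=P(436,268,.0085),line10=P(611,250,.0085),end=b,edgeb=b,edgee=e).items():
    print(nm,p,"along",(p-k)@u,"across",(p-k)@n)
# side check of the knob top
kk=k.copy();R=cv2.Rodrigues(s["rvec"])[0]
K=np.array([[s["fx"],0,s["cx"]],[0,s["fy"],s["cy"]],[0,0,1]])
for p in(k,P(560,287,.038)):print(cv2.projectPoints(p[None],s["rvec"],s["tvec"],K,None)[0].ravel())
im=cv2.imread("pics/side0.png");cv2.imwrite("pics/d.png",cv2.resize(im[175:275,240:340],None,fx=6,fy=6,interpolation=cv2.INTER_CUBIC))
E
```

```text
knob [0.47248184 0.00225526 0.078     ] base end width 0.06810159192258468
dir [ 0.12035581 -0.99273082  0.        ] yaw 6.912637570754334
dir [ 0.11666037 -0.99317187  0.        ] yaw 6.699401967462598
fin [ 0.4531252  -0.08180367  0.038     ] along 0.08111820779778027 across -0.029332913699696057
fin2 [ 0.4542192  -0.08098907  0.038     ] along 0.08044120250987091 across -0.028148823330130374
blockc [ 0.44893349 -0.0852876   0.02      ] along 0.08407231899466817 across -0.03391346405685643
line0 [4.49086776e-01 6.81437388e-05 8.50000000e-03] along -0.0006445128743561704 across -0.023488235392965042
line5 [ 0.45975888 -0.04952026  0.0085    ] along 0.049867868794816285 across -0.018861962030744046
line10 [ 0.4650648  -0.09953709  0.0085    ] along 0.10015971987737976 across -0.019614425103544587
end [ 0.52421093 -0.12960901  0.008     ] along 0.1371316242960934 across 0.03548242460783025
edgeb [ 0.52421093 -0.12960901  0.008     ] along 0.1371316242960934 across 0.03548242460783025
edgee [ 0.45670558 -0.13860098  0.008     ] along 0.13793357004971638 across -0.03261444540392945
[291.69362076 192.14674625]
[284.73093908 235.28860637]
```

View pics/d.png

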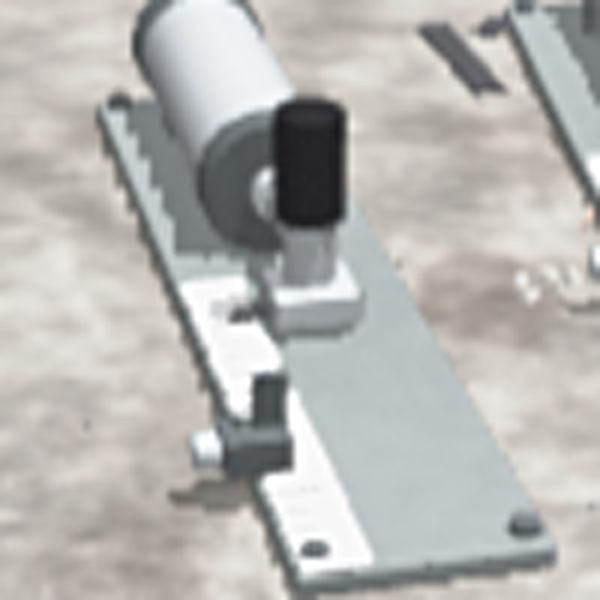

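The measurements agree:
- Both views match on the knob top, at (0.4725, 0.002).
- The fin is 30 mm across from the rod axis and about 81 mm along.
- The pull direction is at yaw 6.8°.

I'll move above the knob with the fingers closing along the slide.

```bash
python3 -m jog '[[[0,0,0],4.5,5],[[0,0,0],4.5,5],[[2.1,-2.7,0],0,5],[[2.1,-2.7,0],0,5],[[2.1,-2.7,0],0,5],[[2.1,-2.7,0],0,5],[[2.1,-2.7,0],0,5],[[2.1,-2.7,0],0,5],[[2.1,-2.7,0],0,5],[[2.1,-2.7,0],0,5],[[2.1,-2.7,0],0,5],[[2.1,-2.7,0],0,5],[[2.1,-2.7,0],0,5],[[2.1,-2.7,0],0,5],[[2.1,-2.7,0],0,5],[[2.1,-2.7,0],0,5],[[2.1,-2.7,0],0,5],[[2.1,-2.7,0],0,5],[[0,0,0],0,5],[[0,0,0],0,5]]'
python3 - <<'E'
from h import *
c=camera_info("wrist");im=snapshot("wrist");cv2.imwrite("pics/w1.png",im[:,:,::-1])
s=arm.observe();p=np.array(s["position"]);print(p,s["eef_rot"],s["clock"])
d=np.array([.4725,.0023])-p[:2];y=np.radians(s["eef_rot"][2]);print("tool dx,dy cm",100*d@[np.cos(y),np.sin(y)],100*d@[np.sin(y),-np.cos(y)])
K=np.array([[c["fx"],0,c["cx"]],[0,c["fy"],c["cy"]],[0,0,1]])
print(cv2.projectPoints(np.array([[.4725,.0023,.078],[.453,-.0815,.038]]),np.array(c["rvec"]),np.array(c["tvec"]),K,None)[0])
E
```

```text
clock: 2.1
position: [0.4321, -0.0602, 0.2051]
eef_rot: [-180.0, 0.0, 6.9]
contact_force: [-0.0, -0.5, 0.0]
grip_width: 0.05
finger_force: 0.0
[ 0.43189075 -0.06075092  0.20525054] [-1.79999138e+02  3.37854653e-02  6.82120201e+00] 2.15
tool dx,dy cm 4.78104508717055 -5.778139939002664
[[[267.99292638 151.49570715]]

 [[340.93983829 173.41993012]]]
```

View pics/w1.png

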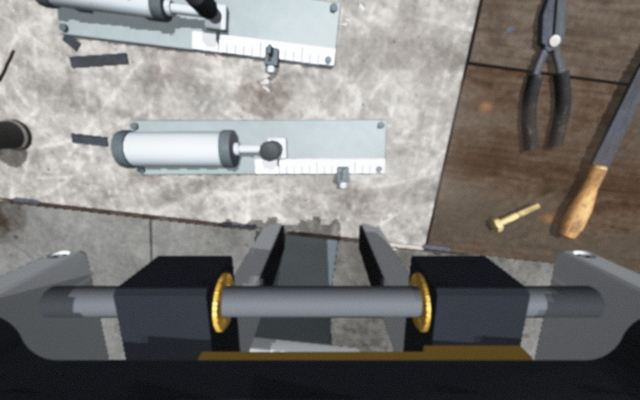

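The wrist view shows the knob at (271,150) and the index at (343,172), within 3 px of the projections. I'll centre over the knob and descend.

```bash
python3 -m jog '[[[1.6,-1.9,0],0,5],[[1.6,-1.9,0],0,5],[[1.6,-1.9,0],0,5],[[0,0,1.6],0,5],[[0,0,2],0,5],[[0,0,2],0,5],[[0,0,2],0,5],[[0,0,1.6],0,5],[[0,0,0],0,5],[[0,0,0],0,5]]'
python3 - <<'E'
from h import *
s=arm.observe();p=np.array(s["position"]);y=np.radians(s["eef_rot"][2]);d=np.array([.4725,.0023])-p[:2]
print(p,"tool dx,dy cm",100*d@[np.cos(y),np.sin(y)],100*d@[np.sin(y),-np.cos(y)])
im=snapshot("side");cv2.imwrite("pics/s1.png",cv2.resize(im[100:280,200:400,::-1],None,fx=4,fy=3.3))
E
```

```text
clock: 3.15
position: [0.4731, 0.001, 0.114]
eef_rot: [180.0, -0.0, 6.7]
contact_force: [-0.0, -0.0, 1.0]
grip_width: 0.05
finger_force: 0.0
[0.47314803 0.001042   0.11397489] tool dx,dy cm -0.049606810504050844 -0.13253036394468015
```

View pics/s1.png

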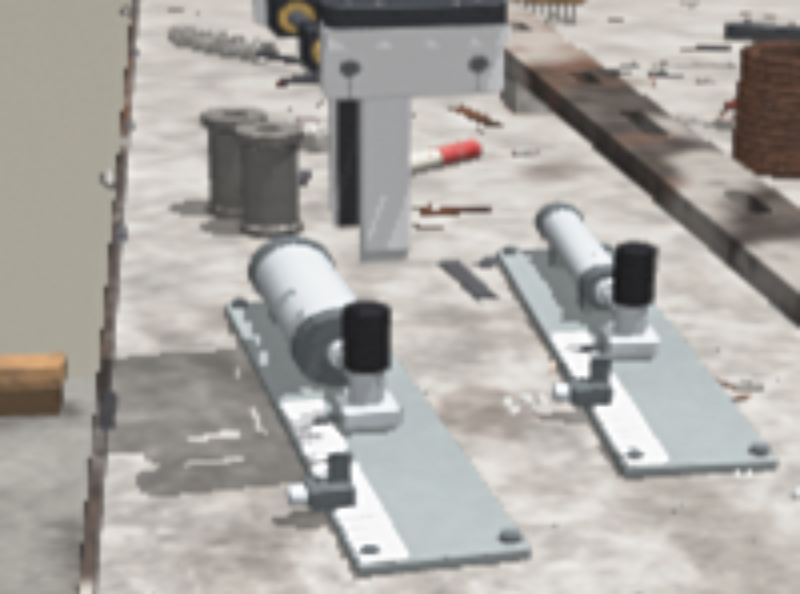

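The fingers hang above the knob and look aligned. Next I descend the remaining 69 mm and close.

```bash
python3 -m jog '[[[0,0,1.4],0,5],[[0,0,1.4],0,5],[[0,0,1.4],0,5],[[0,0,1.4],0,5],[[0,0,1.3],0,5],[[0,0,0],0,5],[[0,0,0],0,5],[[0,0,0],0,3],[[0,0,0],0,2],[[0,0,0],0,1.5],[[0,0,0],0,1.5],[[0,0,0],0,1.5],[[0,0,0],0,1.5]]' 30
```

```text
clock: 4.5
position: [0.4733, 0.0018, 0.0447]
eef_rot: [180.0, -0.0, 6.8]
contact_force: [-0.9, -0.6, 3.8]
grip_width: 0.0211
finger_force: 30.0
```

Gripped at 21 mm, with the home position at (0.4733, 0.0018). Now I pull slowly.

```bash
python3 -m jog '[[[0,0.3,0],0,1.5],[[0,0.5,0],0,1.5],[[0,0.5,0],0,1.5],[[0,0.5,0],0,1.5],[[0,0.5,0],0,1.5],[[0,0.5,0],0,1.5],[[0,0.5,0],0,1.5],[[0,0.5,0],0,1.5],[[0,0.5,0],0,1.5],[[0,0.5,0],0,1.5],[[0,0.5,0],0,1.5],[[0,0.5,0],0,1.5],[[0,0.5,0],0,1.5],[[0,0.5,0],0,1.5],[[0,0.5,0],0,1.5],[[0,0.5,0],0,1.5],[[0,0.3,0],0,1.5],[[0,0.1,0],0,1.5],[[0,0,0],0,1.5],[[0,0,0],0,1.5]]' 30
python3 - <<'E'
from h import *
s=arm.observe();p=np.array(s["position"]);print(p,s["contact_force"],s["grip_width"],np.linalg.norm(p[:2]-[.4733,.0018]))
c=camera_info("wrist");K=np.array([[c["fx"],0,c["cx"]],[0,c["fy"],c["cy"]],[0,0,1]])
a=snapshot("side")[165:285,220:340,::-1]
cv2.imwrite("pics/s2.png",cv2.resize(a,(600,600),interpolation=cv2.INTER_CUBIC))
b=snapshot("wrist")[:,:,::-1];cv2.imwrite("pics/w2.png",b)
E
```

```text
clock: 6.5
position: [0.4834, -0.0796, 0.0447]
eef_rot: [-180.0, -0.1, 6.8]
contact_force: [3.3, 6.5, 4.0]
grip_width: 0.0215
finger_force: 30.0
[ 0.48337035 -0.07959623  0.04465762] [3.26178124 6.53756219 4.03621365] 0.021456702564648825 0.08201681470854895
```

View pics/s2.png

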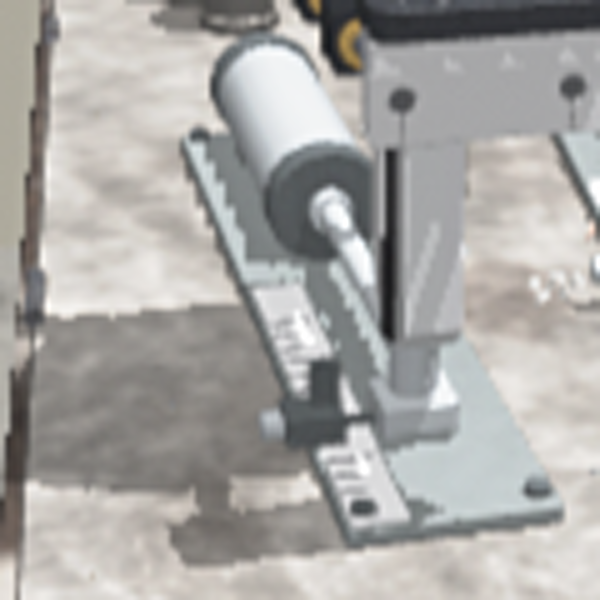

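View pics/w2.png

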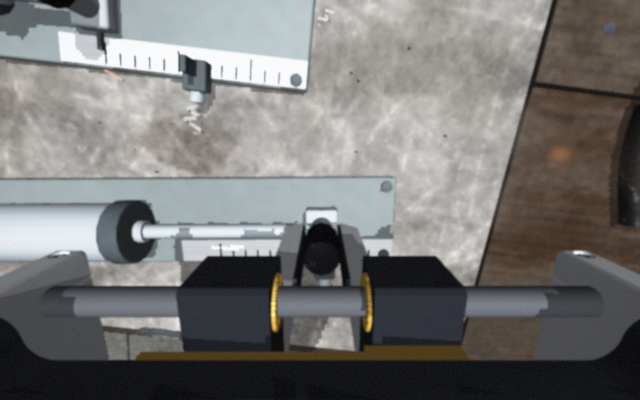

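Side view: the carriage at (420,405) stands level with the index block at (315,420). The index hasn't moved and the slide reads 82 mm. I'll hold for 1.2 s and then ease it home.

```bash
python3 -m jog '[[[0,0,0],0,1.5],[[0,0,0],0,1.5],[[0,0,0],0,1.5],[[0,0,0],0,1.5],[[0,0,0],0,1.5],[[0,0,0],0,1.5],[[0,0,0],0,1.5],[[0,0,0],0,1.5],[[0,0,0],0,1.5],[[0,0,0],0,1.5],[[0,0,0],0,1.5],[[0,0,0],0,1.5]]' 30
python3 -m jog '[[[0,-0.3,0],0,1.5],[[0,-0.5,0],0,1.5],[[0,-0.5,0],0,1.5],[[0,-0.5,0],0,1.5],[[0,-0.5,0],0,1.5],[[0,-0.5,0],0,1.5],[[0,-0.5,0],0,1.5],[[0,-0.5,0],0,1.5],[[0,-0.5,0],0,1.5],[[0,-0.5,0],0,1.5],[[0,-0.5,0],0,1.5],[[0,-0.5,0],0,1.5],[[0,-0.5,0],0,1.5],[[0,-0.5,0],0,1.5],[[0,-0.5,0],0,1.5],[[0,-0.5,0],0,1.5],[[0,-0.3,0],0,1.5],[[0,-0.1,0],0,1.5],[[0,0,0],0,1.5],[[0,0,0],0,1.5]]' 30
```

```text
clock: 7.8
position: [0.4834, -0.0795, 0.0447]
eef_rot: [-180.0, -0.1, 6.8]
contact_force: [2.9, 6.5, 4.2]
grip_width: 0.0213
finger_force: 30.0
clock: 9.8
position: [0.4733, 0.0016, 0.0446]
eef_rot: [180.0, -0.0, 6.8]
contact_force: [-1.2, 1.8, 6.7]
grip_width: 0.0213
finger_force: 30.0
```

```bash
python3 -m jog '[[[0,-0.1,0],0,1.5],[[0,0,0],0,3],[[0,0,0],0,5],[[0,0,0],0,5],[[0,0,0],0,5],[[0,0,0],0,5],[[0,0,-0.5],0,5],[[0,0,-1],0,5],[[0,0,-2],0,5],[[0,0,-2],0,5],[[0,0,-2],0,5],[[0,0,-2],0,5],[[0,0,-2],0,5],[[0,0,-1],0,5],[[0,0,0],0,5],[[0,0,0],0,5],[[0,0,0],0,5]]' 30
python3 - <<'E'
from h import *
a=snapshot("side")[165:285,220:340,::-1]
cv2.imwrite("pics/s3.png",cv2.resize(a,(600,600),interpolation=cv2.INTER_CUBIC))
E
```

```text
clock: 11.5
position: [0.4726, 0.0029, 0.1686]
eef_rot: [-180.0, 0.1, 6.8]
contact_force: [-0.0, -0.8, 0.8]
grip_width: 0.05
finger_force: 0.0
```

View pics/s3.png

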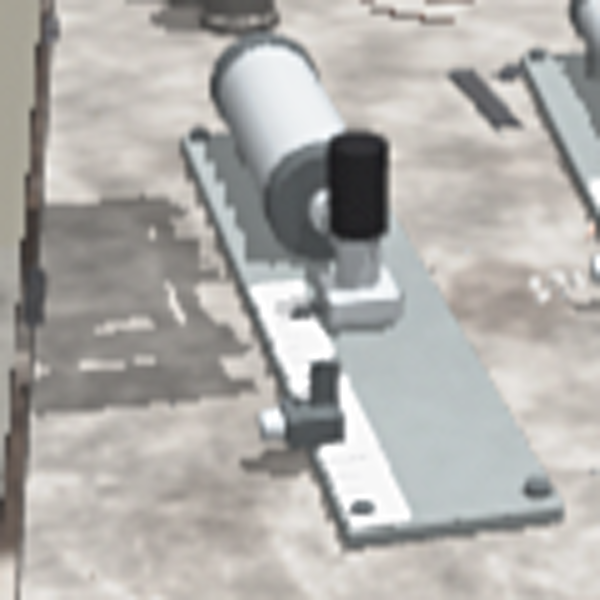

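The knob is home at (358,137), the same place as at the start, the index is unmoved at (315,420), and the gripper is clear.

```bash
python3 -c "from cell import arm;print(arm.close_job())"
```

```text
the job is handed in; nothing more can be done
None
```

I pulled the thick gauge's slide out 82 mm, level with its index by my measurements, held it over 1 s, eased it home and released it; the index and thin gauge were left alone, and the job is handed in (no verdict was returned).

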